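# Set the angle plate in the saw fixture and lock it

## Task

Stand the L-shaped angle plate up on its foot on the bench and let go of it, then take it again another way and set it down gently in the nest of the green fixture, foot towards the slide bar and flat on the nest floor; do not drop it in. Then slide the bar's black grip across over the foot, all the way to its end stop, so the plate is locked in. Leave the other things on the bench alone.

Things in the scene. Friction and masses are not known exactly. Their poses are not given: they have to be found in the camera images.
- plate: bare aluminium L-shaped angle plate (sizes in mm), 0.3-0.6 kg, 56 wide along y, lying on its upright's back. Upright 95 long (x +-47.5), 24 thick (z 0 to 24), two dark slots. Foot x -47.5 to -33.5, reaching z 64; gusset in the inner corner, 13.5 out. Origin: middle of the back face. x: from sole to top edge (up once it stands); y across; z from back to toe (up at the start)
- sole (a point): centre of the plate's sole (underside of the foot, 64 x 56 mm), at (-47.5, 0, 32) mm in the plate's frame; axes as the plate
- toe (a point): middle of the sole's front edge (the foot's end away from the upright), at (-47.5, 0, 64) mm in the plate's frame
- fixture: green fixture fixed to the bench, base 96 (x) x 255 (y -180 to 75) x 12 mm; origin on the bench under the nest's middle. x from the upright's place to the toe's, y the slide's locking direction, z up. Two cheeks flank the upright's place (x -48 to -10): 64 apart, 14 thick, 80 above the bench, flared lips to 93: no room for fingers at the plate's sides
- nest (a point): centre of the nest floor, 12 mm above the bench, axes as the fixture; the sole's centre belongs here, toe to +x. In the fixture frame (mm): back stop face x -36 (34 above the bench), low front lip x 36 (18 above). The slide bar crosses the foot at x 12 to 26. The seated upright takes x -32 to -8, its top edge 107 above the bench
- slide (a joint): position of the locking slide in m, 0 = fully open, 0.10 = at its end stop (locked); moves along the fixture's +y with light friction. Starts open (0 to 0.02), clear of the nest
- slide_top (a point): top centre of the slide's black grip, 24 (x) x 20 (y) mm, top 93 above the bench, 52 above the bar; in the fixture frame at x 19, y -150 + joint value. Steel bar 14 wide, z 29 to 41, tip 92 ahead (+y) of the grip: y -58 when open, 42 when locked; it passes 3 above the seated foot. Stop blocks at y -177 to -169 and 44 to 62, 46 high
- tube_short: bystander: dark steel tube offcut standing on end, outer diameter 42, 60 tall; origin centre of underside (mm)
- tube_tall: bystander: dark steel tube offcut standing on end, outer diameter 60, 100 tall; origin centre of underside (mm)
- wrench: bystander: open-ended steel wrench lying flat, 180 long along its x, 8 thick; origin centre of underside (mm)
- hammer: bystander: hammer lying flat, 260 long along its x, head at +x, wooden handle, 60 wide head, 26 thick; origin middle of its length, underside (mm)
- oil: bystander: white plastic oil bottle standing, diameter 60, 160 tall; origin centre of underside (mm)
- offcut: bystander: square dark steel bar offcut lying, 120 x 30 x 30, long along its x; origin centre of underside (mm)
Not all that is in view belongs to the job. Several things have the shape of the plate; the one meant has the colours described above.

How it is judged:
By the outcome, as a careful person would: the job done as asked, in the order asked, and still so for the second after the job is handed in, with the robot touching nothing.
It also fails if it takes over 67 s, if anything falls off the work surface, if the arm or the gripper's body presses on something with over 40 N, if the wrist force passes 120 N, or if a joint passes its speed limit or range.

## Robot

A 6-joint arm with a two-finger parallel gripper is mounted at the origin on the work surface. World frame = base frame: x ahead of the robot, y to its left, z up, the work surface at z = 0. Lengths are in m, angles in rad, forces in N, time in s.
With the tool pointing down it reaches from about 0.35 to 0.775 m from the base axis. Payload 7.3 kg.
Tool frame: the origin (TCP) lies on the front face of the gripper's body, between the roots of the fingers; the fingertips stand ahead of it and the grasp point (between the pads) lies 47 mm ahead of it (finger_overhang is the z of the fingertips in the tool frame, in m); z points along the fingers, y is the line along which they close (so a half turn about z gives the same grasp; the last joint's range is limited). The gripper opens to 92 mm and grips with 3 to 60 N. Pads are 19 mm wide; open, the fingers measure 130 mm over their backs; the gripper's body (75 mm by 190 mm) begins 47 mm behind the grasp point.
Start: joints at [-1.338, 0.342, 1.524, -0, 1.275, -0.146], TCP at [0.194, -0.488, 0.292] pointing down, gripper open.
Joint ranges: [-2.53, 2.53], [-0.77, 2.02], [0.04, 2.7], [-1, 4.14], [0.28, 2.66], [-3.11, 3.11]. Speed limits (rad/s): [2.57, 2.57, 3.14, 3.14, 3.14, 3.14].

## Interface

Orientations are given as [roll, pitch, yaw] about the fixed x, y, z axes, in that order (R = Rz(yaw) Ry(pitch) Rx(roll)).
In Python, from cell import * gives the robot as it stands. The module is installed in compiled form; this text tells all that it offers.
- The arm moves only by the tool arm_command, never from a script. Its argument "series" is a list of rows, each an object of numbers: "x", "y", "z": the shift along the tool's x, y, z in mm; "rx", "ry", "rz": the turn, a rotation vector about the tool's x, y, z in degrees. A call has 1 to 20 rows; each row is the pose to reach, as a shift and turn from the pose commanded when the call began, along the tool's axes at that moment; what a row does not reach only later rows make up. A row lasts 1/10 s, in which the tool goes at most 50 mm and 8.59 degrees, less where a joint would pass 70% of its speed; a pose out of reach is approached as far as the arm can. A call with a gripper value outside its range is refused whole. "hand" is the finger opening in mm, from 0 to 91.8, set as the call begins (left out, the last holds). The fingers move at their own pace and stop on an object; "squeeze" is the grip in N (left out, the last holds). Time passes only in rows, so rows that repeat a pose let the fingers close. It gives the time, the measured TCP pose, the force, the opening and the grip force at its end, in the units of the state.
- observe(): the state, without advancing time (a new reading comes with each control period).
- read_camera(name): name is "side" or "top"; returns a dict with "pixels" (480x640x3 uint8, blue, green, red), "K" (3x3 intrinsics, pixels), "rvec" (rotation vector, rad) and "tvec" (3), from world to camera coordinates, as OpenCV has them. Camera axes: x right, y down, z forward; pixel columns grow to the right and rows downward; lengths in m; the calibration is good to about 2 mm. A picture is of the moment at which its call begins. There is no depth.
- hand_in(): hands the job in; it is judged then, once.
Trained networks look in a picture, given as the dict that the camera call returned (one of the last four; its "shot" number tells which), for a name from the list of things; names that differ only in an ending like _2 or _b are one class to them, and where a whole thing is asked for, a point or a joint stands for the part that bears it (a point fixed in the world has none). Each returns a list of dicts, best first, with "confidence" (0 to 1); they miss things now and then, are a little off and sometimes report something else, mostly with a low value. They report only what shows in the picture. A call takes as long as a camera call. They do not tell look-alikes from the thing itself.
- boxes_of(picture, query): "point" ([x, y, z] in m, in world coordinates, good to about 4 mm: the middle of the surface that is visible of it).
- trace(picture, query): "pixels" (480x640 bool, what is visible of it).
- mark_of(picture, query): "point" ([x, y, z] in m, in world coordinates, good to about 4 mm: a listed point, or the origin of a listed thing).
The state is a dict: "time": time; "qpos": joint angles; "qvel": joint speeds; "joint_efforts": joint torques, N m; "tool_pos": TCP position; "tool_rot": TCP orientation; "contact_force": force on the tool from outside, world axes, zero at the start; "torque": the same for the moment, N m; "opening": finger opening in m; "grip_force": force on a finger pad.
Only numpy, scipy, OpenCV 4.12 (cv2) and the standard library are available. Lean on these libraries where they do the work, as an engineer would, in place of code of your own. Each camera call takes 0.05 s, during which the arm holds its last target. There are 200 camera calls.

## Working session

There is one attempt and no reset: what is moved stays moved. The work goes in short steps, Python scripts to look and compute and a tool call to move; the robot and the scene stay as the last step left them, time stands still between calls to the robot, and variables do not carry over. Pictures are saved under pics/ and viewed, at most 10 in all, crops included, and the job is handed in when it is done.

Besides the shell and the picture viewer there is one more tool, called after ">>>" as name([rows], argument=value, ...), one row to a line, values as JSON. arm_command: Moves the arm, as the interface text tells. Its arguments: {"type":"object","properties":{"series":{"type":"array"},"hand":{"type":"number"},"squeeze":{"type":"number"}},"required":["series"]}

```bash
mkdir -p pics; cat > h.py <<'E'
from cell import *
import numpy as np, cv2
from scipy.spatial.transform import Rotation as R
def shot(name,fn=None):
    p=read_camera(name)
    if fn: cv2.imwrite('pics/'+fn,p['pixels'])
    return p
def proj(p,X):
    return cv2.projectPoints(np.atleast_2d(np.array(X,float)),np.array(p['rvec'],float),np.array(p['tvec'],float),np.array(p['K'],float),None)[0].reshape(-1,2)
def ray(p,uv,z):
    Rm=cv2.Rodrigues(np.array(p['rvec'],float))[0];t=np.array(p['tvec'],float).ravel()
    c=-Rm.T@t; d=Rm.T@np.linalg.inv(p['K'])@np.array([uv[0],uv[1],1.0])
    return c+d*(z-c[2])/d[2]
E
python3 - <<'E'
from h import *
np.set_printoptions(precision=4,suppress=True)
for n in('top','side'):
    p=shot(n,n+'1.png')
    for q in('plate','sole','toe','fixture','nest','slide_top'):
        for r in mark_of(p,q)[:4]:print(n,q,np.array(r['point']),round(r['confidence'],2),proj(p,r['point'])[0])
    for q in('tube_short','tube_tall','wrench','hammer','oil','offcut'):
        for r in mark_of(p,q)[:1]:print(n,q,np.array(r['point']),round(r['confidence'],2))
print(observe())
E
```

```text
top plate [ 0.3432 -0.2412  0.0008] 0.87 [442.5993 337.2893]
top plate [ 0.5209 -0.2881  0.0022] 0.77 [460.2736 264.7356]
top plate [ 0.6036 -0.1677 -0.0007] 0.6 [410.8076 231.5233]
top sole [ 0.3901 -0.2596  0.0354] 0.88 [452.9508 317.5359]
top sole [ 0.5852 -0.2072  0.035 ] 0.78 [429.3895 236.5126]
top sole [ 0.5676 -0.2933  0.0345] 0.61 [465.0889 244.0496]
top toe [ 0.3918 -0.2599  0.0599] 0.94 [455.4132 316.5162]
top toe [ 0.5837 -0.2144  0.0642] 0.75 [434.6774 235.0874]
top toe [ 0.5745 -0.2962  0.0629] 0.7 [469.1662 239.3329]
top fixture [0.5636 0.1899 0.0013] 0.84 [267.6742 245.7278]
top fixture [ 0.7287 -0.3267  0.0003] 0.32 [473.3329 183.363 ]
top nest [0.5604 0.1965 0.0109] 0.59 [264.6009 246.3815]
top slide_top [0.564  0.0511 0.0935] 0.71 [323.0716 240.1183]
top tube_short [ 0.4855 -0.1278 -0.0001] 0.52
top tube_tall [ 0.7862 -0.1    -0.0051] 0.57
top wrench [ 0.7277 -0.325   0.0031] 0.56
top hammer [0.3883 0.4383 0.0007] 0.75
top oil [ 0.6876  0.4356 -0.0028] 0.56
top offcut [ 0.7487  0.1028 -0.0032] 0.91
side plate [ 0.5226 -0.2834 -0.0003] 0.98 [416.037  218.9543]
side 
[... 825 characters left out ...]
.87
side tube_tall [ 0.7842 -0.1012 -0.0035] 0.58
side wrench [ 0.7279 -0.3291 -0.0007] 0.84
side hammer [ 0.3901  0.438  -0.0015] 0.79
side oil [ 0.6899  0.4345 -0.0007] 0.88
side offcut [0.7508 0.0957 0.0027] 0.86
{'time': 1.3, 'qpos': array([-1.338 ,  0.342 ,  1.5241, -0.    ,  1.2754, -0.146 ]), 'qvel': array([-0.0004,  0.0006, -0.0002,  0.    , -0.001 ,  0.002 ]), 'joint_efforts': array([ -0.0001, -43.1138, -24.4481,   0.072 ,   0.0483,  -0.    ]), 'tool_pos': array([ 0.1942, -0.4878,  0.2922]), 'tool_rot': array([3.1415, 0.    , 0.3788]), 'contact_force': array([-0.4161,  1.0827, -0.3651]), 'torque': array([-0.0533,  0.0022, -0.0156]), 'grip_force': 0.0, 'opening': 0.09203426144253635}
```

View pics/top1.png

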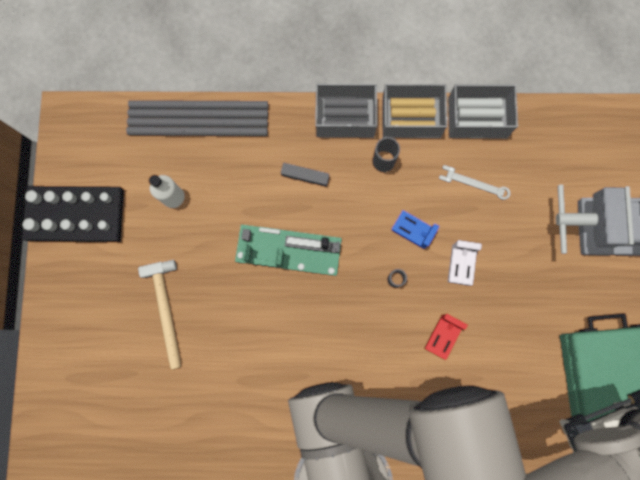

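View pics/side1.png

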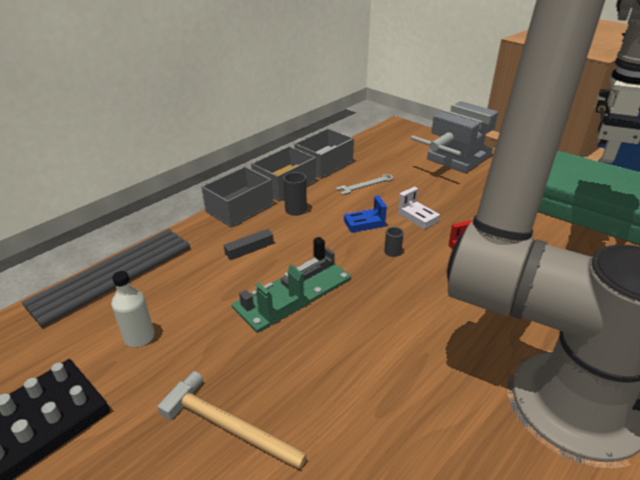

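```bash
cat >> h.py <<'E'
from scipy.optimize import minimize
def box(x0,x1,y0,y1,z0,z1): return np.array([[x,y,z] for x in(x0,x1) for y in(y0,y1) for z in(z0,z1)])/1000.
PL=[box(-47.5,47.5,-28,28,0,24),box(-47.5,-33.5,-28,28,0,64)]
FX=[box(-48,48,-180,75,0,12),box(-48,-10,32,46,0,80),box(-48,-10,-46,-32,0,80),box(12,26,-58,0,29,41),
    box(7,31,-177,-169,0,46),box(7,31,44,62,0,46)]
def sil(p,bs,Rm,t,S=4):
    m=np.zeros((480*S,640*S),np.uint8)
    for b in bs:
        q=proj(p,b@Rm.T+t); cv2.fillConvexPoly(m,cv2.convexHull(np.round((q+.5)*S-.5).astype(np.int32)),1)
    return cv2.resize(m.astype(np.float32),(640,480),interpolation=cv2.INTER_AREA)
def fit(views,bs,x0,Rof=lambda a:R.from_euler('z',a).as_matrix(),z=0):
    """views: [(pic,mask)]; x0=(x,y,yaw)"""
    def c(v):
        s=0
        for p,m in views:
            q=sil(p,bs,Rof(v[2]),np.array([v[0],v[1],z])); s+=1-np.minimum(q,m).sum()/np.maximum(q,m).sum()
        return s
    x0=np.array(x0)
    r=minimize(c,x0,method='Nelder-Mead',options=dict(initial_simplex=[x0,x0+[.006,0,0],x0+[0,.006,0],x0+[0,0,.08]],xatol=1e-4,fatol=1e-5))
    return r.x,r.fun
def maskof(p,q,near):
    """trace of q whose mask is nearest the world point"""
    u=proj(p,near)[0]; L=trace(p,q)
    return min((np.asarray(r['pixels']).astype(np.float32) for r in L),key=lambda m:np.hypot(*(np.argwhere(m>0).mean(0)[::-1]-u))) if L else None
E
python3 - <<'E'
from h import *
import cell
np.set_printoptions(precision=4,suppress=True)
print([ (k,getattr(cell,k)) for k in dir(cell) if 'over' in k.lower()], observe().get('finger_overhang'))
V=[];W=[]
for n in('top','side'):
    p=shot(n)
    V.append((p,maskof(p,'plate',[.535,-.288,.02])));W.append((p,maskof(p,'fixture',[.56,.14,.02])))
    for q in('fixture','slide_top','plate','sole','toe'):
        for r in mark_of(p,q)[:3]:print(n,q,np.array(r['point']),round(r['confidence'],2))
for i,(X,bs,x0) in enumerate(((V,PL,(.5215,-.286,2.93)),(W,FX,(.563,.191,-.1)))):
    print('all',fit(X,bs,x0),[m.sum() for p,m in X])
    for v in X: print(fit([v],bs,x0))
    x=fit(X,bs,x0)[0]
    for k,(p,m) in enumerate(X):
        im=cv2.resize(p['pixels'],None,fx=4,fy=4,interpolation=cv2.INTER_CUBIC)
        for b in bs:
            q=proj(p,b@R.from_euler('z',x[2]).as_matrix().T+np.array([x[0],x[1],0]))
            for a in range(8):
                for c in range(a):
                    if bin(a^c).count('1')==1: cv2.line(im,tuple(np.round((q[a]+.5)*4).astype(int)),tuple(np.round((q[c]+.5)*4).astype(int)),(0,0,255),1)
        u=proj(p,[.53,-.288,.02] if i==0 else [.56,.13,.02])[0]*4
        cx,cy=int(u[0]),int(u[1]); w,h=(150,150) if i==0 else (250,150)
        cv2.imwrite(f'o{i}{k}.png',im[cy-h:cy+h,cx-w:cx+w])
a=np.vstack([np.hstack([cv2.imread(f'o{i}{k}.png') for i in(0,1)]) for k in(0,1)])
cv2.imwrite('pics/ov.png',a)
E
```

```text
[('finger_overhang', 0.0655)] None
top fixture [ 0.5609  0.1934 -0.0007] 0.73
top slide_top [0.5621 0.0487 0.0924] 0.88
top slide_top [ 0.3893  0.4373 -0.0029] 0.4
top plate [ 0.5201 -0.2859  0.003 ] 0.88
top plate [ 0.7894 -0.0996 -0.002 ] 0.68
top plate [ 0.6029 -0.168  -0.0022] 0.66
top sole [ 0.5814 -0.21    0.0345] 0.89
top sole [ 0.3895 -0.2573  0.032 ] 0.81
top sole [ 0.5707 -0.2937  0.0347] 0.74
top toe [ 0.5709 -0.2964  0.0638] 0.94
top toe [ 0.3945 -0.2595  0.0587] 0.69
top toe [ 0.5819 -0.2121  0.0647] 0.57
side fixture [0.5618 0.1912 0.0028] 0.97
side slide_top [0.5655 0.0469 0.0914] 0.78
side plate [ 0.6073 -0.173   0.0029] 0.89
side plate [ 0.5217 -0.2837 -0.0002] 0.76
side sole [ 0.3865 -0.2611  0.0303] 0.81
side sole [ 0.5842 -0.2106  0.0323] 0.68
side sole [ 0.5677 -0.2975  0.0334] 0.65
side toe [ 0.5815 -0.2106  0.0627] 0.93
side toe [ 0.5673 -0.2971  0.0676] 0.63
side toe [ 0.3921 -0.2569  0.064 ] 0.57
all (array([ 0.5215, -0.289 ,  3.0035]), np.float64(0.1522311568260193)) [np.float32(1085.0), np.float32(923.0)]
(array([ 0.5207, -0.2886,  2.9811]), np.float64(0.04247856140136719))
(array([ 0.5246, -0.2917,  3.0165]), np.float64(0.0783076286315918))Traceback (most recent call last):
  File "<stdin>", line 12, in <module>
  File "h.py", line 32, in fit
    r=minimize(c,x0,method='Nelder-Mead',options=dict(initial_simplex=[x0,x0+[.006,0,0],x0+[0,.006,0],x0+[0,0,.08]],xatol=1e-4,fatol=1e-5))
    res = _minimize_neldermead(fun, x0, args, callback, bounds=bounds,
                               **options)
    fsim[k] = func(sim[k])
              ~~~~^^^^^^^^
    fx = function(np.copy(x), *(wrapper_args + args))
  File "h.py", line 29, in c
    q=sil(p,bs,Rof(v[2]),np.array([v[0],v[1],z])); s+=1-np.minimum(q,m).sum()/np.maximum(q,m).sum()
                                                        ~~~~~~~~~~^^^^^
TypeError: '<=' not supported between instances of 'float' and 'NoneType'
```

```bash
cat > m.py <<'E'
from h import *
import pickle
np.set_printoptions(precision=4,suppress=True)
V=[];W=[]
for n in('top','side'):
    p=shot(n)
    V.append((p,maskof(p,'plate',[.535,-.288,.02])))
    for k in range(3):
        m=maskof(p,'fixture',[.56,.14,.02])
        if m is not None:break
        p=shot(n)
    W.append((p,m))
for i,(X,bs,x0) in enumerate(((V,PL,(.5215,-.288,2.97)),(W,FX,(.562,.192,-.1)))):
    X=[v for v in X if v[1] is not None]
    x,f=fit(X,bs,x0);print('all',x,f,[m.sum() for p,m in X])
    for v in X: print(fit([v],bs,x0))
    for k,(p,m) in enumerate(X):
        im=cv2.resize(p['pixels'],None,fx=4,fy=4,interpolation=cv2.INTER_CUBIC)
        for b in bs:
            q=proj(p,b@R.from_euler('z',x[2]).as_matrix().T+np.array([x[0],x[1],0]))
            for a in range(8):
                for c in range(a):
                    if bin(a^c).count('1')==1: cv2.line(im,tuple(np.round((q[a]+.5)*4).astype(int)),tuple(np.round((q[c]+.5)*4).astype(int)),(0,0,255),1)
        u=proj(p,[.53,-.288,.02] if i==0 else [.56,.13,.02])[0]*4
        cx,cy=int(u[0]),int(u[1]); w,h=(150,150) if i==0 else (250,150)
        cv2.imwrite(f'o{i}{k}.png',im[cy-h:cy+h,cx-w:cx+w])
a=np.vstack([np.hstack([cv2.imread(f'o{i}{k}.png') for i in(0,1)]) for k in(0,1)])
cv2.imwrite('pics/ov.png',a)
E
python3 m.py
```

```text
all [ 0.521  -0.2891  3.0185] 0.13069510459899902 [np.float32(1115.0), np.float32(937.0)]
(array([ 0.5205, -0.2889,  3.0051]), np.float64(0.03694945573806763))
(array([ 0.5235, -0.291 ,  3.0392]), np.float64(0.07245928049087524))
all [ 0.5607  0.1906 -0.1203] 0.16175895929336548 [np.float32(4007.0), np.float32(4459.0)]
(array([ 0.5596,  0.1907, -0.127 ]), np.float64(0.021754860877990723))
(array([ 0.5641,  0.1888, -0.1089]), np.float64(0.08945804834365845))
```

View pics/ov.png

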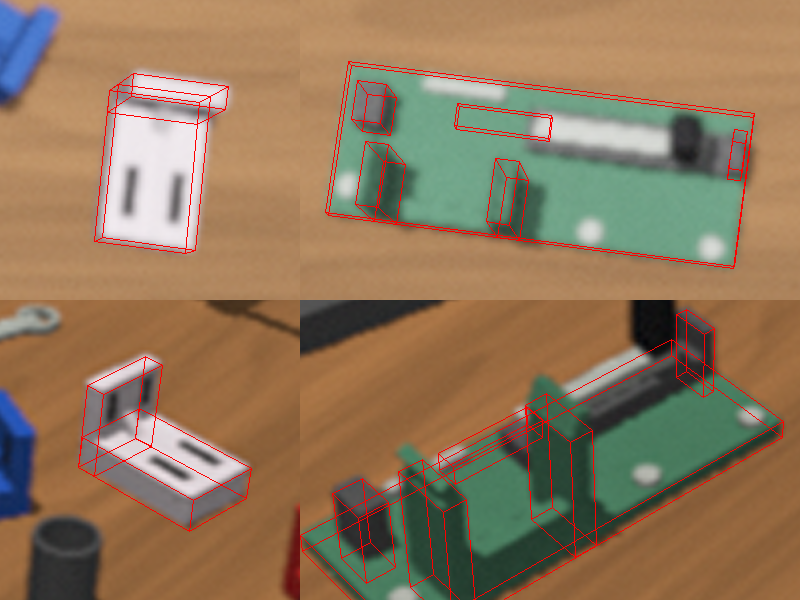

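```bash
cat >> h.py <<'E'
def tgt(g,yaw,tilt,off=47):
    """TCP pose for grasp point g (m), tool-down yaw (rad), outward tilt (deg) about tool y"""
    Rm=R.from_euler('z',yaw)*R.from_euler('x',np.pi)*R.from_euler('y',tilt,degrees=True)
    return np.array(g)-Rm.as_matrix()[:,2]*off/1000,Rm
def rel(to,frm=None):
    if frm is None:
        s=observe(); frm=(np.array(s['tool_pos']),R.from_euler('xyz',s['tool_rot']))
    return np.round(1000*frm[1].inv().apply(to[0]-frm[0]),1),np.round((frm[1].inv()*to[1]).as_rotvec(degrees=True),2)
E
python3 - <<'E'
from h import *
a=tgt([.519,-.2888,.025],-.126,20,147);print(a[0],rel(a))
E
```

```text
[ 0.46912161 -0.28248185  0.16313482] (array([331.4, -89.1, 129.1]), array([-5.04, 19.57, 28.62]))
```

>>> arm_command([
  {"x":50,"y":-13,"z":10,"rz":5},
  {"x":95,"y":-26,"z":20,"rz":10},
  {"x":140,"y":-38,"z":35,"rz":16},
  {"x":185,"y":-50,"z":55,"rx":-1,"ry":4,"rz":21},
  {"x":225,"y":-61,"z":75,"rx":-2,"ry":8,"rz":25},
  {"x":265,"y":-71,"z":95,"rx":-3,"ry":12,"rz":28},
  {"x":300,"y":-81,"z":112,"rx":-4,"ry":16,"rz":28.6},
  {"x":331.4,"y":-89.1,"z":129.1,"rx":-5.04,"ry":19.57,"rz":28.62},
  {"x":331.4,"y":-89.1,"z":129.1,"rx":-5.04,"ry":19.57,"rz":28.62},
  {"x":331.4,"y":-89.1,"z":129.1,"rx":-5.04,"ry":19.57,"rz":28.62},
  {"x":331.4,"y":-89.1,"z":129.1,"rx":-5.04,"ry":19.57,"rz":28.62},
], hand=91, squeeze=40)

```text
invalid input
```

```bash
python3 - <<'E'
from h import *
a=tgt([.519,-.2888,.025],-.126,20);print(rel(a),observe()['qpos'],observe()['contact_force'])
E
```

```text
(array([361.3, -72.6, 223.1]), array([-5.04, 19.57, 28.62])) [-1.33801499e+00  3.42020038e-01  1.52410133e+00 -1.35108037e-05
  1.27540372e+00 -1.45955884e-01] [ 0.07555654 -0.47879149  0.033346  ]
```

>>> arm_command([
  {"x":50,"y":-13,"z":10,"rx":0,"ry":0,"rz":5},
  {"x":95,"y":-26,"z":20,"rx":0,"ry":0,"rz":10},
  {"x":140,"y":-38,"z":35,"rx":0,"ry":0,"rz":16},
  {"x":185,"y":-50,"z":55,"rx":-1,"ry":4,"rz":21},
  {"x":225,"y":-61,"z":75,"rx":-2,"ry":8,"rz":25},
  {"x":265,"y":-71,"z":95,"rx":-3,"ry":12,"rz":28},
  {"x":300,"y":-81,"z":112,"rx":-4,"ry":16,"rz":28.6},
  {"x":331,"y":-89,"z":129,"rx":-5,"ry":19.6,"rz":28.6},
  {"x":331,"y":-89,"z":129,"rx":-5,"ry":19.6,"rz":28.6},
  {"x":331,"y":-89,"z":129,"rx":-5,"ry":19.6,"rz":28.6},
  {"x":331,"y":-89,"z":129,"rx":-5,"ry":19.6,"rz":28.6},
], hand=91, squeeze=40)

```text
time: 3.5
tool_pos: [0.4688, -0.2837, 0.164]
tool_rot: [3.141, -0.35, -0.126]
contact_force: [-0.6, 0.1, -0.3]
opening: 0.0909
grip_force: 0.0
```

```bash
python3 - <<'E'
from h import *
a=tgt([.519,-.2888,.025],-.126,20);print(rel(a),observe()['qpos'],observe()['contact_force'])
E
```

```text
(array([ -0.3,  -1.3, 100.9]), array([ 0.02, -0.06,  0.02])) [-0.7821139   0.42163647  1.86219996  0.37376222  0.6090759   0.63314767] [-0.55599996  0.09374435 -0.29901467]
```

>>> arm_command([
  {"x":0,"y":-1,"z":30,"rx":0,"ry":0,"rz":0},
  {"x":0,"y":-1,"z":55,"rx":0,"ry":0,"rz":0},
  {"x":0,"y":-1,"z":75,"rx":0,"ry":0,"rz":0},
  {"x":0,"y":-1,"z":90,"rx":0,"ry":0,"rz":0},
  {"x":0,"y":-1,"z":100,"rx":0,"ry":0,"rz":0},
  {"x":0,"y":-1,"z":100.5,"rx":0,"ry":0,"rz":0},
  {"x":0,"y":-1,"z":100.5,"rx":0,"ry":0,"rz":0},
])

```text
time: 4.2
tool_pos: [0.5031, -0.2866, 0.0694]
tool_rot: [-3.141, -0.35, -0.126]
contact_force: [-0.9, -0.6, 0.1]
opening: 0.0911
grip_force: 0.0
```

```bash
python3 - <<'E'
from h import *
a=tgt([.519,-.2888,.025],-.126,20);print(rel(a),observe()['qpos'],observe()['contact_force'])
p=shot('side');q=shot('top')
u=proj(p,[.52,-.289,.03])[0].astype(int);v=proj(q,[.52,-.289,.03])[0].astype(int)
c=lambda i,w:cv2.resize(i['pixels'][w[1]-60:w[1]+60,w[0]-60:w[0]+60],(400,400),interpolation=cv2.INTER_CUBIC)
cv2.imwrite('pics/g1.png',np.hstack([c(p,u),c(q,v)]))
E
```

```text
(array([-0.1,  0.2,  0.2]), array([-0.02, -0.05, -0.  ])) [-0.73754569  0.62415439  1.85032004  0.50003803  0.42365439  0.5262904 ] [-0.8892365  -0.57211288  0.14624403]
```

View pics/g1.png

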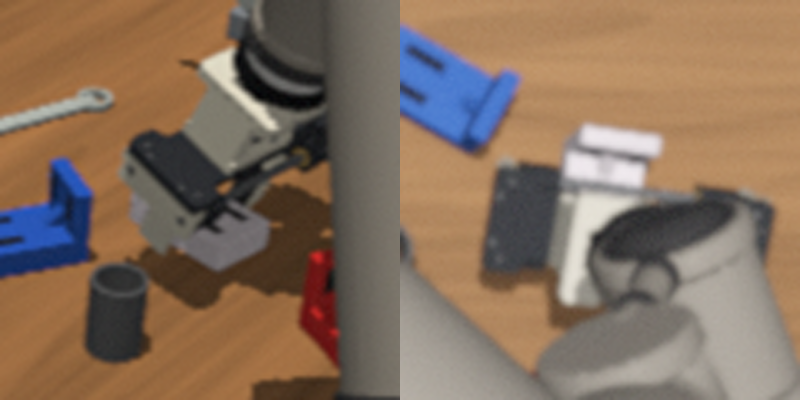

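The picture shows the open gripper straddling the aluminium plate's upright (left crop around 220,230; right crop foot at 610,155), clear of the blue and red plates. Closing.

>>> arm_command([
  {"x":0,"y":0,"z":0,"rx":0,"ry":0,"rz":0},
  {"x":0,"y":0,"z":0,"rx":0,"ry":0,"rz":0},
  {"x":0,"y":0,"z":0,"rx":0,"ry":0,"rz":0},
  {"x":0,"y":0,"z":0,"rx":0,"ry":0,"rz":0},
  {"x":0,"y":0,"z":0,"rx":0,"ry":0,"rz":0},
  {"x":0,"y":0,"z":0,"rx":0,"ry":0,"rz":0},
  {"x":0,"y":0,"z":0,"rx":0,"ry":0,"rz":0},
  {"x":0,"y":0,"z":0,"rx":0,"ry":0,"rz":0},
], hand=40, squeeze=50)

```text
time: 5.1
tool_pos: [0.5031, -0.2859, 0.0688]
tool_rot: [-3.141, -0.349, -0.126]
contact_force: [-0.4, 0.3, 2.3]
opening: 0.0558
grip_force: 49.9
```

```bash
python3 - <<'E'
from h import *
s=observe();f=(np.array(s['tool_pos']),R.from_euler('xyz',s['tool_rot']))
g0=f[0]+f[1].as_matrix()[:,2]*.047;print(g0)
print('lift',rel(tgt(g0+[0,0,.13],-.126,20),f))
f=tgt(g0+[0,0,.13],-.126,20);g1=f[0]*0+f[0]+f[1].as_matrix()[:,2]*.047
import json
rows=[]
for t in np.arange(1,19)/18:
    a=rel(tgt(g1+t*(np.array([.40,.15,.15])-g1),-.126+t*(-np.pi/2+.126),20-90*t),f);rows.append(np.r_[a[0],a[1]])
for r in rows:print(json.dumps(dict(zip(('x','y','z','rx','ry','rz'),np.round(r,1).tolist()))))
E
```

```text
[ 0.51901722 -0.28786101  0.02468331]
lift (array([  44.5,   -0.2, -122.1]), array([-0.06, -0.02,  0.02]))
{"x": -5.0, "y": -24.3, "z": -2.9, "rx": -1.4, "ry": -5.0, "rz": 4.4}
{"x": -10.0, "y": -47.9, "z": -5.3, "rx": -2.4, "ry": -10.0, "rz": 8.9}
{"x": -15.1, "y": -70.9, "z": -7.5, "rx": -3.0, "ry": -14.9, "rz": 13.5}
{"x": -20.4, "y": -93.2, "z": -9.3, "rx": -3.2, "ry": -19.8, "rz": 18.2}
{"x": -26.1, "y": -114.9, "z": -10.9, "rx": -3.0, "ry": -24.7, "rz": 23.0}
{"x": -32.1, "y": -136.0, "z": -12.3, "rx": -2.4, "ry": -29.4, "rz": 27.8}
{"x": -38.7, "y": -156.6, "z": -13.5, "rx": -1.4, "ry": -34.1, "rz": 32.7}
{"x": -45.8, "y": -176.8, "z": -14.5, "rx": 0.0, "ry": -38.6, "rz": 37.5}
{"x": -53.6, "y": -196.6, "z": -15.3, "rx": 1.8, "ry": -43.0, "rz": 42.4}
{"x": -62.0, "y": -216.1, "z": -16.1, "rx": 4.1, "ry": -47.2, "rz": 47.2}
{"x": -71.1, "y": -235.5, "z": -16.8, "rx": 6.8, "ry": -51.3, "rz": 52.0}
{"x": -81.0, "y": -254.8, "z": -17.5, "rx": 10.0, "ry": -55.1, "rz": 56.7}
{"x": -91.6, "y": -274.2, "z": -18.1, "rx": 13.6, "ry": -58.7, "rz": 61.4}
{"x": -102.8, "y": -293.8, "z": -18.7, "rx": 17.6, "ry": -62.1, "rz": 65.8}
{"x": -114.7, "y": -313.6, "z": -19.3, "rx": 22.1, "ry": -65.2, "rz": 70.2}
{"x": -127.2, "y": -333.8, "z": -19.9, "rx": 27.1, "ry": -68.0, "rz": 74.3}
{"x": -140.1, "y": -354.4, "z": -20.4, "rx": 32.4, "ry": -70.4, "rz": 78.3}
{"x": -153.5, "y": -375.6, "z": -21.0, "rx": 38.2, "ry": -72.5, "rz": 82.0}
```

>>> arm_command([
  {"x":3.4,"y":0,"z":-9.4,"rx":0,"ry":0,"rz":0},
  {"x":10.3,"y":0,"z":-28.2,"rx":0,"ry":0,"rz":0},
  {"x":18.8,"y":0,"z":-51.7,"rx":0,"ry":0,"rz":0},
  {"x":27.4,"y":0,"z":-75.2,"rx":0,"ry":0,"rz":0},
  {"x":36,"y":0,"z":-98.7,"rx":0,"ry":0,"rz":0},
  {"x":41,"y":0,"z":-112.8,"rx":0,"ry":0,"rz":0},
  {"x":44.5,"y":0,"z":-122,"rx":0,"ry":0,"rz":0},
  {"x":44.5,"y":0,"z":-122,"rx":0,"ry":0,"rz":0},
])

```text
time: 5.9
tool_pos: [0.5033, -0.2862, 0.1999]
tool_rot: [3.141, -0.351, -0.125]
contact_force: [1.0, 0.9, -4.2]
opening: 0.0557
grip_force: 49.9
```

>>> arm_command([
  {"x":-5.0,"y":-24.3,"z":-2.9,"rx":-1.4,"ry":-5.0,"rz":4.4},
  {"x":-10.0,"y":-47.9,"z":-5.3,"rx":-2.4,"ry":-10.0,"rz":8.9},
  {"x":-15.1,"y":-70.9,"z":-7.5,"rx":-3.0,"ry":-14.9,"rz":13.5},
  {"x":-20.4,"y":-93.2,"z":-9.3,"rx":-3.2,"ry":-19.8,"rz":18.2},
  {"x":-26.1,"y":-114.9,"z":-10.9,"rx":-3.0,"ry":-24.7,"rz":23.0},
  {"x":-32.1,"y":-136.0,"z":-12.3,"rx":-2.4,"ry":-29.4,"rz":27.8},
  {"x":-38.7,"y":-156.6,"z":-13.5,"rx":-1.4,"ry":-34.1,"rz":32.7},
  {"x":-45.8,"y":-176.8,"z":-14.5,"rx":0.0,"ry":-38.6,"rz":37.5},
  {"x":-53.6,"y":-196.6,"z":-15.3,"rx":1.8,"ry":-43.0,"rz":42.4},
  {"x":-62.0,"y":-216.1,"z":-16.1,"rx":4.1,"ry":-47.2,"rz":47.2},
  {"x":-71.1,"y":-235.5,"z":-16.8,"rx":6.8,"ry":-51.3,"rz":52.0},
  {"x":-71.1,"y":-235.5,"z":-16.8,"rx":6.8,"ry":-51.3,"rz":52.0},
  {"x":-71.1,"y":-235.5,"z":-16.8,"rx":6.8,"ry":-51.3,"rz":52.0},
])

```text
time: 7.2
tool_pos: [0.4606, -0.0438, 0.1894]
tool_rot: [3.141, 0.61, -1.007]
contact_force: [0.3, 0.4, -4.6]
opening: 0.0559
grip_force: 49.9
```

```bash
python3 - <<'E'
from h import *
s=observe();f=(np.array(s['tool_pos']),R.from_euler('xyz',s['tool_rot']))
print(s['qpos'],s['contact_force'],s['tool_pos'])
g1=np.array([.5190,-.28786,.1547])
import json
G=lambda t:tgt(g1+t*(np.array([.40,.15,.15])-g1),-.126+t*(-np.pi/2+.126),20-90*t)
print(rel(G(11/18),f))
for t in np.arange(12,19)/18:
    a=rel(G(t),f);print(json.dumps(dict(zip(('x','y','z','rx','ry','rz'),np.round(np.r_[a[0],a[1]],1).tolist()))))
E
```

```text
[-0.4353206   0.56655444  1.60734768  0.3151137   1.50299587  2.03408897] [ 0.32322455  0.43324883 -4.59801538] [ 0.46061893 -0.04383014  0.18937324]
(array([-1. , -0.4, -0.4]), array([ 0.11, -0.05,  0.08]))
{"x": -16.6, "y": -5.4, "z": 13.8, "rx": 2.9, "ry": -5.0, "rz": 3.7}
{"x": -32.4, "y": -9.9, "z": 28.6, "rx": 6.0, "ry": -10.0, "rz": 7.1}
{"x": -48.6, "y": -14.1, "z": 43.8, "rx": 9.5, "ry": -15.0, "rz": 10.3}
{"x": -65.0, "y": -17.9, "z": 59.6, "rx": 13.2, "ry": -19.9, "rz": 13.1}
{"x": -81.9, "y": -21.6, "z": 75.9, "rx": 17.2, "ry": -24.7, "rz": 15.7}
{"x": -99.2, "y": -25.2, "z": 92.8, "rx": 21.5, "ry": -29.5, "rz": 18.0}
{"x": -116.9, "y": -28.8, "z": 110.1, "rx": 26.1, "ry": -34.1, "rz": 20.0}
```

>>> arm_command([
  {"x":-16.6,"y":-5.4,"z":13.8,"rx":2.9,"ry":-5.0,"rz":3.7},
  {"x":-32.4,"y":-9.9,"z":28.6,"rx":6.0,"ry":-10.0,"rz":7.1},
  {"x":-48.6,"y":-14.1,"z":43.8,"rx":9.5,"ry":-15.0,"rz":10.3},
  {"x":-65.0,"y":-17.9,"z":59.6,"rx":13.2,"ry":-19.9,"rz":13.1},
  {"x":-81.9,"y":-21.6,"z":75.9,"rx":17.2,"ry":-24.7,"rz":15.7},
  {"x":-99.2,"y":-25.2,"z":92.8,"rx":21.5,"ry":-29.5,"rz":18.0},
  {"x":-116.9,"y":-28.8,"z":110.1,"rx":26.1,"ry":-34.1,"rz":20.0},
  {"x":-116.9,"y":-28.8,"z":110.1,"rx":26.1,"ry":-34.1,"rz":20.0},
  {"x":-116.9,"y":-28.8,"z":110.1,"rx":26.1,"ry":-34.1,"rz":20.0},
  {"x":-116.9,"y":-28.8,"z":110.1,"rx":26.1,"ry":-34.1,"rz":20.0},
])

```text
time: 8.2
tool_pos: [0.4013, 0.1055, 0.1671]
tool_rot: [-3.132, 1.219, -1.563]
contact_force: [0.2, -0.3, -3.0]
opening: 0.0558
grip_force: 49.9
```

```bash
python3 - <<'E'
from h import *
s=observe();f=(np.array(s['tool_pos']),R.from_euler('xyz',s['tool_rot']))
print(s['qpos'],s['contact_force'],s['tool_pos'],f[0]+f[1].as_matrix()[:,2]*.047)
T=tgt([.40,.15,.15],-np.pi/2,-70);print(rel(T,f))
print('to z .056',rel(tgt([.40,.15,.056],-np.pi/2,-70),f))
p=shot('side','st.png');q=shot('top','st2.png')
c=lambda i,w:cv2.resize(i['pixels'][max(0,w[1]-80):w[1]+80,w[0]-80:w[0]+80],(400,400),interpolation=cv2.INTER_CUBIC)
w=[.40,.13,.12]
cv2.imwrite('pics/s1.png',np.hstack([c(p,proj(p,w)[0].astype(int)),c(q,proj(q,w)[0].astype(int))]))
E
```

```text
[-0.49959038  0.66196739  2.08323696  0.98641676  1.42572638  1.91743967] [ 0.2140609  -0.29915569 -3.01245376] [0.40130596 0.10549513 0.16714662] [0.40141632 0.14962461 0.15097328]
(array([0.9, 1.3, 0.7]), array([-0.13, -0.13,  0.15]))
to z .056 (array([89.1,  1.6, 33. ]), array([-0.13, -0.13,  0.15]))
```

View pics/s1.png

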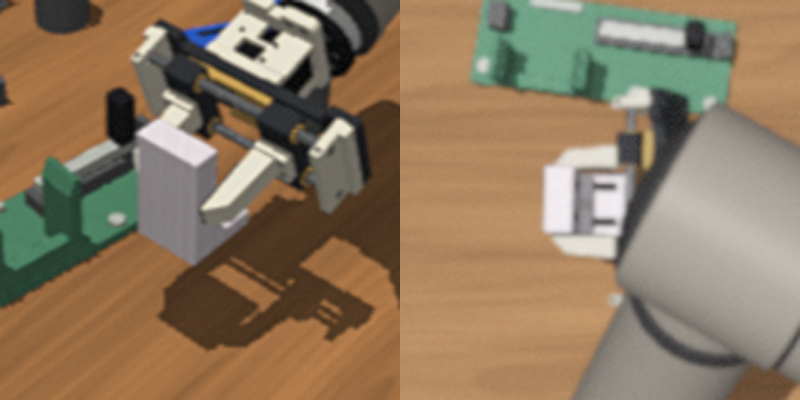

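```bash
python3 - <<'E'
from h import *
for z in(.12,.07,.055,.045):print(z,rel(tgt([.388,.15,z],-np.pi/2,-70)))
E
```

```text
0.12 (array([29.3, 13.2, 10.8]), array([-0.14, -0.08,  0.12]))
0.07 (array([76.2, 13.3, 28. ]), array([-0.14, -0.08,  0.12]))
0.055 (array([90.3, 13.4, 33.1]), array([-0.14, -0.08,  0.12]))
0.045 (array([99.7, 13.4, 36.6]), array([-0.14, -0.08,  0.12]))
```

>>> arm_command([
  {"x":15,"y":7,"z":5,"rx":0,"ry":0,"rz":0},
  {"x":35,"y":13,"z":13,"rx":0,"ry":0,"rz":0},
  {"x":55,"y":13,"z":20,"rx":0,"ry":0,"rz":0},
  {"x":70,"y":13,"z":25.7,"rx":0,"ry":0,"rz":0},
  {"x":81,"y":13,"z":29.7,"rx":0,"ry":0,"rz":0},
  {"x":86,"y":13,"z":31.5,"rx":0,"ry":0,"rz":0},
  {"x":88,"y":13,"z":32.3,"rx":0,"ry":0,"rz":0},
  {"x":90.3,"y":13,"z":33.1,"rx":0,"ry":0,"rz":0},
  {"x":90.3,"y":13,"z":33.1,"rx":0,"ry":0,"rz":0},
  {"x":90.3,"y":13,"z":33.1,"rx":0,"ry":0,"rz":0},
])

```text
time: 9.3
tool_pos: [0.3872, 0.1068, 0.0714]
tool_rot: [-3.14, 1.223, -1.572]
contact_force: [0.3, -0.6, -3.6]
opening: 0.0557
grip_force: 49.9
```

```bash
python3 - <<'E'
from h import *
s=observe();f=(np.array(s['tool_pos']),R.from_euler('xyz',s['tool_rot']))
print(s['qpos'],s['contact_force'],s['torque'],s['tool_rot'],f[0]+f[1].as_matrix()[:,2]*.047)
for z in(.055,.05,.045):print(z,rel(tgt([.388,.15,z],-np.pi/2,-70)))
E
```

```text
[-0.51417998  0.89406997  2.10924025  1.02027449  1.29289557  1.69564457] [ 0.29879603 -0.59956892 -3.62655617] [-1.04552089  0.01747815 -0.01764522] [-3.14035623  1.22274983 -1.57178621] [0.38730034 0.15095994 0.05534307]
0.055 (array([ 0.6, -0.8, -0.8]), array([-0.12,  0.06, -0.02]))
0.05 (array([ 5.3, -0.8,  0.9]), array([-0.12,  0.06, -0.02]))
0.045 (array([10. , -0.8,  2.6]), array([-0.12,  0.06, -0.02]))
```

>>> arm_command([
  {"x":0.9,"y":0,"z":0.3,"rx":0,"ry":0,"rz":0},
  {"x":1.9,"y":0,"z":0.7,"rx":0,"ry":0,"rz":0},
  {"x":2.8,"y":0,"z":1,"rx":0,"ry":0,"rz":0},
  {"x":3.8,"y":0,"z":1.4,"rx":0,"ry":0,"rz":0},
  {"x":3.8,"y":0,"z":1.4,"rx":0,"ry":0,"rz":0},
])

```text
time: 9.8
tool_pos: [0.3871, 0.1069, 0.0677]
tool_rot: [-3.141, 1.225, -1.573]
contact_force: [0.1, -1.7, 4.1]
opening: 0.0552
grip_force: 49.9
```

>>> arm_command([
  {"x":0.5,"y":0,"z":0.2,"rx":0,"ry":0,"rz":0},
  {"x":0.9,"y":0,"z":0.3,"rx":0,"ry":0,"rz":0},
  {"x":0.9,"y":0,"z":0.3,"rx":0,"ry":0,"rz":0},
])

```text
time: 10.1
tool_pos: [0.387, 0.1069, 0.0675]
tool_rot: [-3.14, 1.227, -1.572]
contact_force: [0.1, -5.0, 11.5]
opening: 0.0556
grip_force: 49.8
```

>>> arm_command([
  {"x":-0.4,"y":0,"z":-0.2,"rx":0,"ry":0,"rz":0},
  {"x":-0.4,"y":0,"z":-0.2,"rx":0,"ry":0,"rz":0},
  {"x":-0.4,"y":0,"z":-0.2,"rx":0,"ry":0,"rz":0},
  {"x":-0.4,"y":0,"z":-0.2,"rx":0,"ry":0,"rz":0},
  {"x":-0.4,"y":0,"z":-0.2,"rx":0,"ry":0,"rz":0},
  {"x":-0.4,"y":0,"z":-0.2,"rx":0,"ry":0,"rz":0},
  {"x":-0.4,"y":0,"z":-0.2,"rx":0,"ry":0,"rz":0},
], hand=90)

```text
time: 10.8
tool_pos: [0.3871, 0.1068, 0.0664]
tool_rot: [3.141, 1.223, -1.574]
contact_force: [-0.3, 0.3, 0.2]
opening: 0.0901
grip_force: 0.0
```

```bash
python3 - <<'E'
from h import *
import json
s=observe();f=(np.array(s['tool_pos']),R.from_euler('xyz',s['tool_rot']))
out=lambda T:print(json.dumps(dict(zip(('x','y','z','rx','ry','rz'),np.round(np.r_[rel(T,f)[0],rel(T,f)[1]],1).tolist()))))
zt=f[1].as_matrix()[:,2]
for d in(20,45,70):out((f[0]-zt*d/1000,f[1]))
p0=f[0]-zt*.07
for t in np.arange(1,15)/14:
    P,Rm=tgt([0,0,0],-np.pi/2*(1-t),-70*(1-t));out((p0+t*(np.array([.387,-.02,.33])-p0),Rm))
E
```

```text
{"x": 0.0, "y": 0.0, "z": -20.0, "rx": 0.0, "ry": 0.0, "rz": 0.0}
{"x": 0.0, "y": 0.0, "z": -45.0, "rx": 0.0, "ry": 0.0, "rz": 0.0}
{"x": 0.0, "y": 0.0, "z": -70.0, "rx": 0.0, "ry": 0.0, "rz": 0.0}
{"x": -14.6, "y": -0.0, "z": -79.9, "rx": -6.0, "ry": 5.1, "rz": -2.5}
{"x": -29.2, "y": -0.0, "z": -89.9, "rx": -11.8, "ry": 10.0, "rz": -5.5}
{"x": -43.8, "y": -0.0, "z": -99.8, "rx": -17.3, "ry": 14.9, "rz": -9.0}
{"x": -58.4, "y": -0.0, "z": -109.7, "rx": -22.5, "ry": 19.7, "rz": -13.0}
{"x": -73.1, "y": -0.0, "z": -119.6, "rx": -27.4, "ry": 24.4, "rz": -17.5}
{"x": -87.7, "y": -0.1, "z": -129.6, "rx": -32.1, "ry": 28.9, "rz": -22.4}
{"x": -102.3, "y": -0.1, "z": -139.5, "rx": -36.4, "ry": 33.2, "rz": -27.9}
{"x": -116.9, "y": -0.1, "z": -149.4, "rx": -40.3, "ry": 37.3, "rz": -33.8}
{"x": -131.5, "y": -0.1, "z": -159.4, "rx": -43.8, "ry": 41.1, "rz": -40.1}
{"x": -146.1, "y": -0.1, "z": -169.3, "rx": -46.9, "ry": 44.6, "rz": -46.9}
{"x": -160.7, "y": -0.1, "z": -179.2, "rx": -49.6, "ry": 47.7, "rz": -54.0}
{"x": -175.3, "y": -0.1, "z": -189.2, "rx": -51.7, "ry": 50.4, "rz": -61.6}
{"x": -189.9, "y": -0.1, "z": -199.1, "rx": -53.4, "ry": 52.6, "rz": -69.5}
{"x": -204.6, "y": -0.1, "z": -209.0, "rx": -54.4, "ry": 54.4, "rz": -77.7}
```

>>> arm_command([
  {"x":0,"y":0,"z":-15,"rx":0,"ry":0,"rz":0},
  {"x":0,"y":0,"z":-45,"rx":0,"ry":0,"rz":0},
  {"x":0,"y":0,"z":-75,"rx":0,"ry":0,"rz":0},
  {"x":-29.2,"y":0,"z":-89.9,"rx":0,"ry":0,"rz":0},
  {"x":-58.4,"y":0,"z":-109.7,"rx":-6,"ry":5.1,"rz":-2.5},
  {"x":-87.7,"y":0,"z":-129.6,"rx":-11.8,"ry":10,"rz":-5.5},
  {"x":-116.9,"y":0,"z":-149.4,"rx":-17.3,"ry":14.9,"rz":-9},
  {"x":-146.1,"y":0,"z":-169.3,"rx":-22.5,"ry":19.7,"rz":-13},
  {"x":-175,"y":0,"z":-189,"rx":-27.4,"ry":24.4,"rz":-17.5},
  {"x":-204.6,"y":0,"z":-209,"rx":-32.1,"ry":28.9,"rz":-22.4},
  {"x":-204.6,"y":0,"z":-209,"rx":-36.4,"ry":33.2,"rz":-27.9},
  {"x":-204.6,"y":0,"z":-209,"rx":-40.3,"ry":37.3,"rz":-33.8},
  {"x":-204.6,"y":0,"z":-209,"rx":-43.8,"ry":41.1,"rz":-40.1},
  {"x":-204.6,"y":0,"z":-209,"rx":-46.9,"ry":44.6,"rz":-46.9},
  {"x":-204.6,"y":0,"z":-209,"rx":-49.6,"ry":47.7,"rz":-54},
  {"x":-204.6,"y":0,"z":-209,"rx":-51.7,"ry":50.4,"rz":-61.6},
  {"x":-204.6,"y":0,"z":-209,"rx":-53.4,"ry":52.6,"rz":-69.5},
  {"x":-204.6,"y":0,"z":-209,"rx":-54.4,"ry":54.4,"rz":-77.7},
  {"x":-204.6,"y":0,"z":-209,"rx":-54.4,"ry":54.4,"rz":-77.7},
  {"x":-204.6,"y":0,"z":-209,"rx":-54.4,"ry":54.4,"rz":-77.7},
])

```text
time: 12.8
tool_pos: [0.3864, -0.0199, 0.3302]
tool_rot: [-3.141, 0.001, -0.004]
contact_force: [-0.5, 0.2, 0.3]
opening: 0.0901
grip_force: 0.0
```

```bash
python3 - <<'E'
from h import *
np.set_printoptions(precision=4,suppress=True)
s=observe();print(s['qpos'],s['tool_pos'],s['tool_rot'])
# standing plate: frame here x,y on bench under sole centre, yaw = toe heading
PS=[box(-32,-8,-28,28,0,95),box(-32,32,-28,28,0,14)]
V=[];c=[]
for n in('top','side'):
    p=shot(n);w=[.387,.15,.04]
    for k in range(3):
        m=maskof(p,'plate',w)
        if m is not None and m.sum()<3000 and np.hypot(*(np.argwhere(m>0).mean(0)[::-1]-proj(p,w)[0]))<30:V.append((p,m));break
    u=proj(p,w)[0].astype(int);c.append(cv2.resize(p['pixels'][u[1]-80:u[1]+80,u[0]-80:u[0]+80],(400,400),interpolation=cv2.INTER_CUBIC))
cv2.imwrite('pics/stand.png',np.hstack(c))
x0=(.387,.143,-1.57)
print(fit(V,PS,x0))
for v in V:print(fit([v],PS,x0),v[1].sum())
E
```

```text
[-0.2504  0.0513  1.7883  0.0001  1.303   1.324 ] [ 0.3864 -0.0199  0.3302] [-3.1412  0.0009 -0.0036]
(array([ 0.3848,  0.1423, -1.5803]), np.float64(0.15879005193710327))
(array([ 0.3843,  0.1421, -1.5725]), np.float64(0.06281256675720215)) 701.0
(array([ 0.3885,  0.1414, -1.547 ]), np.float64(0.07656395435333252)) 1425.0
```

View pics/stand.png

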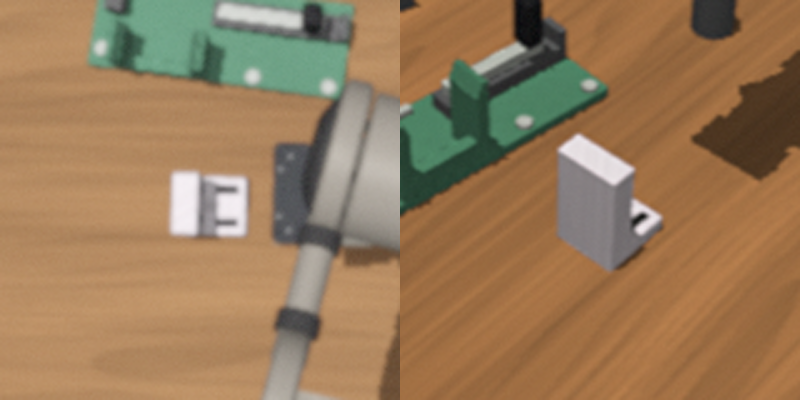

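>>> arm_command([
  {"x":0,"y":-30,"z":5,"rx":0,"ry":0,"rz":0},
  {"x":0,"y":-70,"z":15,"rx":0,"ry":0,"rz":0},
  {"x":0.5,"y":-110,"z":30,"rx":0,"ry":0,"rz":-0.2},
  {"x":0.5,"y":-150,"z":50,"rx":0,"ry":0,"rz":-0.2},
  {"x":0.5,"y":-175,"z":70,"rx":0,"ry":0,"rz":-0.2},
  {"x":0.5,"y":-184,"z":90,"rx":0,"ry":0,"rz":-0.2},
  {"x":0.5,"y":-184,"z":90,"rx":0,"ry":0,"rz":-0.2},
  {"x":0.5,"y":-184,"z":90,"rx":0,"ry":0,"rz":-0.2},
], hand=70)

```text
time: 13.8
tool_pos: [0.3878, 0.1639, 0.2401]
tool_rot: [3.141, 0.0, 0.003]
contact_force: [0.3, -0.8, 0.2]
opening: 0.07
grip_force: 0.0
```

```bash
python3 - <<'E'
from h import *
print(rel(tgt([.387,.1635,.080],0,0)),observe()['qpos'])
E
```

```text
(array([ -0.7,   0.3, 113.1]), array([0.03, 0.03, 0.18])) [ 2.17617438e-01  2.09312765e-01  1.86987359e+00 -4.76839133e-04
  1.06295960e+00  1.78556393e+00]
```

>>> arm_command([
  {"x":-0.7,"y":0,"z":20,"rx":0,"ry":0,"rz":0},
  {"x":-0.7,"y":0,"z":50,"rx":0,"ry":0,"rz":0},
  {"x":-0.7,"y":0,"z":75,"rx":0,"ry":0,"rz":0},
  {"x":-0.7,"y":0,"z":95,"rx":0,"ry":0,"rz":0},
  {"x":-0.7,"y":0,"z":108,"rx":0,"ry":0,"rz":0},
  {"x":-0.7,"y":0,"z":113,"rx":0,"ry":0,"rz":0},
  {"x":-0.7,"y":0,"z":113,"rx":0,"ry":0,"rz":0},
])

```text
time: 14.5
tool_pos: [0.3876, 0.1635, 0.1275]
tool_rot: [-3.142, -0.001, 0.002]
contact_force: [0.4, 0.2, 0.7]
opening: 0.0704
grip_force: 0.0
```

>>> arm_command([
  {"x":0,"y":0,"z":0,"rx":0,"ry":0,"rz":0},
  {"x":0,"y":0,"z":0,"rx":0,"ry":0,"rz":0},
  {"x":0,"y":0,"z":0,"rx":0,"ry":0,"rz":0},
  {"x":0,"y":0,"z":0,"rx":0,"ry":0,"rz":0},
  {"x":0,"y":0,"z":0,"rx":0,"ry":0,"rz":0},
  {"x":0,"y":0,"z":0,"rx":0,"ry":0,"rz":0},
  {"x":0,"y":0,"z":0,"rx":0,"ry":0,"rz":0},
  {"x":0,"y":0,"z":0,"rx":0,"ry":0,"rz":0},
  {"x":0,"y":0,"z":0,"rx":0,"ry":0,"rz":0},
], hand=10, squeeze=50)

```text
time: 15.4
tool_pos: [0.3869, 0.1641, 0.1271]
tool_rot: [-3.141, -0.001, 0.003]
contact_force: [0.4, -0.3, -0.2]
opening: 0.0239
grip_force: 50.0
```

```bash
python3 - <<'E'
from h import *
import json
s=observe();f=(np.array(s['tool_pos']),R.from_euler('xyz',s['tool_rot']));print(s['contact_force'],s['torque'],f[0])
out=lambda T:print(json.dumps(dict(zip(('x','y','z','rx','ry','rz'),np.round(np.r_[rel(T,f)[0],rel(T,f)[1]],1).tolist()))))
yf=-.122;F=np.array([.562,.1905,0]);Rf=R.from_euler('z',yf)
goal=F+Rf.apply([-.020,0,0]);print(goal)
h=f[0][2]-.047
for z in(.06,.12,.16):out(tgt([f[0][0],f[0][1],h+z],0,0))
P0=np.array([f[0][0],f[0][1],h+.16]);P1=np.array([goal[0],goal[1],h+.12])
for t in np.arange(1,13)/12:out(tgt(P0+t*(P1-P0),t*(np.pi/2+yf),0))
E
```

```text
[ 0.43572622 -0.2720072  -0.22876932] [0.14762611 0.04584619 0.00932506] [0.38694556 0.16406612 0.12711345]
[0.54214866 0.19293395 0.        ]
{"x": 0.1, "y": -0.0, "z": -60.0, "rx": -0.0, "ry": -0.1, "rz": 0.2}
{"x": 0.1, "y": -0.0, "z": -120.0, "rx": -0.0, "ry": -0.1, "rz": 0.2}
{"x": 0.2, "y": -0.0, "z": -160.0, "rx": -0.0, "ry": -0.1, "rz": 0.2}
{"x": 13.1, "y": -2.4, "z": -156.7, "rx": -0.0, "ry": -0.1, "rz": -6.7}
{"x": 26.0, "y": -4.7, "z": -153.3, "rx": 0.0, "ry": -0.1, "rz": -13.7}
{"x": 39.0, "y": -7.1, "z": -150.0, "rx": 0.0, "ry": -0.1, "rz": -20.6}
{"x": 51.9, "y": -9.5, "z": -146.6, "rx": 0.0, "ry": -0.1, "rz": -27.5}
{"x": 64.8, "y": -11.8, "z": -143.3, "rx": 0.0, "ry": -0.1, "rz": -34.4}
{"x": 77.8, "y": -14.2, "z": -139.9, "rx": 0.0, "ry": -0.1, "rz": -41.3}
{"x": 90.7, "y": -16.6, "z": -136.6, "rx": 0.0, "ry": -0.1, "rz": -48.2}
{"x": 103.7, "y": -18.9, "z": -133.2, "rx": 0.0, "ry": -0.0, "rz": -55.2}
{"x": 116.6, "y": -21.3, "z": -129.9, "rx": 0.0, "ry": -0.0, "rz": -62.1}
{"x": 129.5, "y": -23.7, "z": -126.5, "rx": 0.0, "ry": -0.0, "rz": -69.0}
{"x": 142.5, "y": -26.0, "z": -123.2, "rx": 0.0, "ry": -0.0, "rz": -75.9}
{"x": 155.4, "y": -28.4, "z": -119.8, "rx": 0.0, "ry": -0.0, "rz": -82.8}
```

>>> arm_command([
  {"x":0,"y":0,"z":-8,"rx":0,"ry":0,"rz":0},
  {"x":0,"y":0,"z":-25,"rx":0,"ry":0,"rz":0},
  {"x":0,"y":0,"z":-55,"rx":0,"ry":0,"rz":0},
  {"x":0,"y":0,"z":-90,"rx":0,"ry":0,"rz":0},
  {"x":0,"y":0,"z":-125,"rx":0,"ry":0,"rz":0},
  {"x":0,"y":0,"z":-150,"rx":0,"ry":0,"rz":0},
  {"x":0,"y":0,"z":-160,"rx":0,"ry":0,"rz":0},
])

```text
time: 16.1
tool_pos: [0.3872, 0.1641, 0.2895]
tool_rot: [-3.141, -0.005, 0.003]
contact_force: [-0.1, 0.5, -4.0]
opening: 0.0238
grip_force: 50.0
```

>>> arm_command([
  {"x":12.9,"y":-2.4,"z":0,"rx":0,"ry":0,"rz":-6.9},
  {"x":26,"y":-4.7,"z":0,"rx":0,"ry":0,"rz":-13.8},
  {"x":39,"y":-7.1,"z":0,"rx":0,"ry":0,"rz":-20.7},
  {"x":51.9,"y":-9.5,"z":0,"rx":0,"ry":0,"rz":-27.6},
  {"x":64.8,"y":-11.8,"z":0,"rx":0,"ry":0,"rz":-34.5},
  {"x":77.8,"y":-14.2,"z":0,"rx":0,"ry":0,"rz":-41.4},
  {"x":90.7,"y":-16.6,"z":0,"rx":0,"ry":0,"rz":-48.3},
  {"x":103.7,"y":-18.9,"z":5,"rx":0,"ry":0,"rz":-55.2},
  {"x":116.6,"y":-21.3,"z":10,"rx":0,"ry":0,"rz":-62.1},
  {"x":129.5,"y":-23.7,"z":15,"rx":0,"ry":0,"rz":-69},
  {"x":142.5,"y":-26,"z":22,"rx":0,"ry":0,"rz":-76},
  {"x":155.4,"y":-28.4,"z":30,"rx":0,"ry":0,"rz":-82.8},
  {"x":155.4,"y":-28.4,"z":30,"rx":0,"ry":0,"rz":-82.8},
  {"x":155.4,"y":-28.4,"z":30,"rx":0,"ry":0,"rz":-82.8},
  {"x":155.4,"y":-28.4,"z":30,"rx":0,"ry":0,"rz":-82.8},
])

```text
time: 17.6
tool_pos: [0.5415, 0.1928, 0.2571]
tool_rot: [-3.142, 0.0, 1.446]
contact_force: [0.3, -0.2, -4.0]
opening: 0.0233
grip_force: 50.0
```

```bash
python3 - <<'E'
from h import *
s=observe();f=(np.array(s['tool_pos']),R.from_euler('xyz',s['tool_rot']));print(s['contact_force'],s['torque'],s['qpos'],f[0])
for z in(.24,.16,.149,.139):print(z,rel((np.array([.54215,.1929,z]),R.from_euler('z',np.pi/2-.122)*R.from_euler('x',np.pi)),f))
p=shot('side');q=shot('top')
c=lambda i,w:cv2.resize(i['pixels'][max(0,w[1]-70):w[1]+70,w[0]-70:w[0]+70],(400,400),interpolation=cv2.INTER_CUBIC)
w=[.55,.17,.10]
cv2.imwrite('pics/over.png',np.hstack([c(p,proj(p,w)[0].astype(int)),c(q,proj(q,w)[0].astype(int))]))
E
```

```text
[ 0.25128373 -0.18823097 -3.99171939] [ 0.03192725 -0.1049452   0.00526145] [ 2.08814769e-01  4.61501244e-01  1.43775567e+00 -8.57386909e-05
  1.24240036e+00  3.33473425e-01] [0.54148836 0.19281889 0.25709502]
0.24 (array([ 0.2,  0.6, 17.1]), array([-0.  ,  0.01, -0.15]))
0.16 (array([ 0.2,  0.6, 97.1]), array([-0.  ,  0.01, -0.15]))
0.149 (array([  0.2,   0.7, 108.1]), array([-0.  ,  0.01, -0.15]))
0.139 (array([  0.2,   0.7, 118.1]), array([-0.  ,  0.01, -0.15]))
```

View pics/over.png

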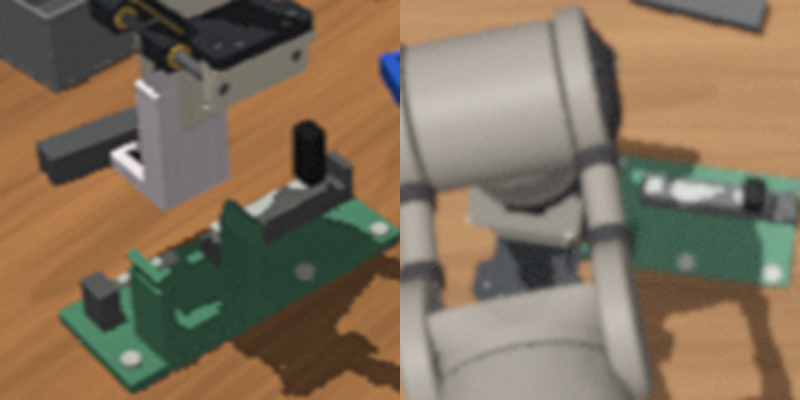

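>>> arm_command([
  {"x":0,"y":0.5,"z":8,"rx":0,"ry":0,"rz":0},
  {"x":0,"y":0.5,"z":20,"rx":0,"ry":0,"rz":0},
  {"x":0,"y":0.5,"z":32,"rx":0,"ry":0,"rz":0},
  {"x":0,"y":0.5,"z":40,"rx":0,"ry":0,"rz":0},
  {"x":0,"y":0.5,"z":44,"rx":0,"ry":0,"rz":0},
  {"x":0,"y":0.5,"z":47,"rx":0,"ry":0,"rz":0},
  {"x":0,"y":0.5,"z":50,"rx":0,"ry":0,"rz":0},
  {"x":0,"y":0.5,"z":50,"rx":0,"ry":0,"rz":0},
])

```text
time: 18.5
tool_pos: [0.5426, 0.1928, 0.207]
tool_rot: [3.141, -0.0, 1.448]
contact_force: [0.1, -0.0, -3.7]
opening: 0.0233
grip_force: 50.0
```

>>> arm_command([
  {"x":0,"y":0,"z":4,"rx":0,"ry":0,"rz":0},
  {"x":0,"y":0,"z":8,"rx":0,"ry":0,"rz":0},
  {"x":0,"y":0,"z":12,"rx":0,"ry":0,"rz":0},
  {"x":0,"y":0,"z":16,"rx":0,"ry":0,"rz":0},
  {"x":0,"y":0,"z":20,"rx":0,"ry":0,"rz":0},
  {"x":0,"y":0,"z":20,"rx":0,"ry":0,"rz":0},
])

```text
time: 19.1
tool_pos: [0.5424, 0.1928, 0.1865]
tool_rot: [-3.141, 0.0, 1.448]
contact_force: [-0.1, 0.1, -3.9]
opening: 0.0239
grip_force: 50.0
```

Between the cheeks with no contact. Continue to about 4 mm above the floor.

>>> arm_command([
  {"x":0,"y":0,"z":5,"rx":0,"ry":0,"rz":0},
  {"x":0,"y":0,"z":10,"rx":0,"ry":0,"rz":0},
  {"x":0,"y":0,"z":15,"rx":0,"ry":0,"rz":0},
  {"x":0,"y":0,"z":20,"rx":0,"ry":0,"rz":0},
  {"x":0,"y":0,"z":25,"rx":0,"ry":0,"rz":0},
  {"x":0,"y":0,"z":25,"rx":0,"ry":0,"rz":0},
])

```text
time: 19.7
tool_pos: [0.5423, 0.1927, 0.1613]
tool_rot: [-3.141, 0.0, 1.448]
contact_force: [0.1, -0.6, -3.6]
opening: 0.024
grip_force: 50.0
```

>>> arm_command([
  {"x":0,"y":0,"z":5,"rx":0,"ry":0,"rz":0},
  {"x":0,"y":0,"z":10,"rx":0,"ry":0,"rz":0},
  {"x":0,"y":0,"z":15,"rx":0,"ry":0,"rz":0},
  {"x":0,"y":0,"z":18,"rx":0,"ry":0,"rz":0},
  {"x":0,"y":0,"z":18,"rx":0,"ry":0,"rz":0},
])

```text
time: 20.2
tool_pos: [0.5424, 0.1928, 0.1436]
tool_rot: [-3.141, 0.0, 1.448]
contact_force: [0.0, -0.1, -4.5]
opening: 0.0236
grip_force: 50.0
```

>>> arm_command([
  {"x":0,"y":0,"z":1,"rx":0,"ry":0,"rz":0},
  {"x":0,"y":0,"z":2,"rx":0,"ry":0,"rz":0},
  {"x":0,"y":0,"z":3,"rx":0,"ry":0,"rz":0},
  {"x":0,"y":0,"z":4,"rx":0,"ry":0,"rz":0},
  {"x":0,"y":0,"z":4,"rx":0,"ry":0,"rz":0},
])

```text
time: 20.7
tool_pos: [0.5427, 0.1928, 0.1401]
tool_rot: [3.141, -0.0, 1.448]
contact_force: [-0.9, 0.8, -3.9]
opening: 0.0234
grip_force: 50.0
```

>>> arm_command([
  {"x":0,"y":0,"z":0.5,"rx":0,"ry":0,"rz":0},
  {"x":0,"y":0,"z":1,"rx":0,"ry":0,"rz":0},
  {"x":0,"y":0,"z":1,"rx":0,"ry":0,"rz":0},
])

```text
time: 21.0
tool_pos: [0.5428, 0.1928, 0.1392]
tool_rot: [3.141, -0.0, 1.448]
contact_force: [0.4, 0.1, -4.3]
opening: 0.0235
grip_force: 50.0
```

>>> arm_command([
  {"x":0,"y":0,"z":0.5,"rx":0,"ry":0,"rz":0},
  {"x":0,"y":0,"z":1,"rx":0,"ry":0,"rz":0},
  {"x":0,"y":0,"z":1,"rx":0,"ry":0,"rz":0},
])

```text
time: 21.3
tool_pos: [0.5428, 0.1928, 0.1392]
tool_rot: [3.14, -0.0, 1.448]
contact_force: [-1.6, -0.5, 5.3]
opening: 0.0234
grip_force: 50.0
```

>>> arm_command([
  {"x":0,"y":0,"z":0,"rx":0,"ry":0,"rz":0},
  {"x":0,"y":0,"z":0,"rx":0,"ry":0,"rz":0},
  {"x":0,"y":0,"z":0,"rx":0,"ry":0,"rz":0},
  {"x":0,"y":0,"z":0,"rx":0,"ry":0,"rz":0},
  {"x":0,"y":0,"z":0,"rx":0,"ry":0,"rz":0},
], hand=50)

```text
time: 21.8
tool_pos: [0.5428, 0.1929, 0.1382]
tool_rot: [3.141, -0.0, 1.448]
contact_force: [-0.9, -1.1, 0.4]
opening: 0.0498
grip_force: 0.0
```

>>> arm_command([
  {"x":0,"y":0,"z":-15,"rx":0,"ry":0,"rz":0},
  {"x":0,"y":0,"z":-40,"rx":0,"ry":0,"rz":0},
  {"x":0,"y":0,"z":-75,"rx":0,"ry":0,"rz":0},
  {"x":0,"y":0,"z":-100,"rx":0,"ry":0,"rz":0},
  {"x":0,"y":0,"z":-110,"rx":0,"ry":0,"rz":0},
  {"x":0,"y":0,"z":-110,"rx":0,"ry":0,"rz":0},
])

```text
time: 22.4
tool_pos: [0.5431, 0.193, 0.2493]
tool_rot: [3.138, -0.001, 1.448]
contact_force: [-0.7, -0.8, -1.0]
opening: 0.0502
grip_force: 0.0
```

```bash
python3 - <<'E'
from h import *
F=np.array([.562,.1905,0]);Rf=R.from_euler('z',-.122)
T=lambda yf,z:(F+Rf.apply([.019,yf,z]),R.from_euler('z',np.pi/2-.122)*R.from_euler('x',np.pi))
p=shot('side')
for n in('side','top','side'):
    p=shot(n)
    for r in mark_of(p,'slide_top')[:1]:print(n,Rf.inv().apply(np.array(r['point'])-F))
s=observe();print(s['tool_pos'])
for y in(-.180,):
    for z in(.249,.135):print(y,z,rel(T(y,z)))
E
```

```text
side [ 0.02050785 -0.14014592  0.0878    ]
top [ 0.01949284 -0.13926288  0.0955    ]
side [ 0.01811732 -0.13872629  0.0886    ]
[0.54235179 0.19274948 0.24709133]
-0.18 0.249 (array([-179.8,   38.9,   -1.9]), array([-0.05,  0.03, -0.04]))
-0.18 0.135 (array([-179.8,   39. ,  112.1]), array([-0.05,  0.03, -0.04]))
```

>>> arm_command([
  {"x":-35,"y":8,"z":0,"rx":0,"ry":0,"rz":0},
  {"x":-80,"y":18,"z":0,"rx":0,"ry":0,"rz":0},
  {"x":-125,"y":28,"z":0,"rx":0,"ry":0,"rz":0},
  {"x":-160,"y":36,"z":0,"rx":0,"ry":0,"rz":0},
  {"x":-174,"y":39,"z":15,"rx":0,"ry":0,"rz":0},
  {"x":-174,"y":39,"z":45,"rx":0,"ry":0,"rz":0},
  {"x":-174,"y":39,"z":80,"rx":0,"ry":0,"rz":0},
  {"x":-174,"y":39,"z":105,"rx":0,"ry":0,"rz":0},
  {"x":-174,"y":39,"z":116,"rx":0,"ry":0,"rz":0},
  {"x":-174,"y":39,"z":116,"rx":0,"ry":0,"rz":0},
], hand=0, squeeze=20)

```text
time: 23.75
tool_pos: [0.5594, 0.0155, 0.1307]
tool_rot: [-3.139, -0.0, 1.448]
contact_force: [-0.2, -0.7, 0.9]
opening: 0.0005
grip_force: 0.0
```

```bash
python3 - <<'E'
from h import *
s=observe();print(s['tool_pos'],s['contact_force'],s['opening'])
p=shot('side');q=shot('top')
c=lambda i,w:cv2.resize(i['pixels'][max(0,w[1]-70):w[1]+70,w[0]-70:w[0]+70],(400,400),interpolation=cv2.INTER_CUBIC)
w=[.56,.11,.06]
cv2.imwrite('pics/push.png',np.hstack([c(p,proj(p,w)[0].astype(int)),c(q,proj(q,w)[0].astype(int))]))
E
```

```text
[0.55941955 0.01545245 0.13068905] [-0.19958089 -0.70592985  0.85471764] 0.0005139816429241481
```

View pics/push.png

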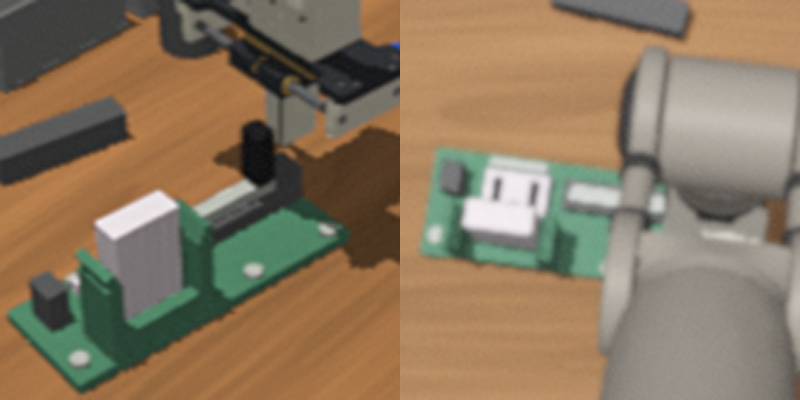

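>>> arm_command([
  {"x":5,"y":0,"z":0,"rx":0,"ry":0,"rz":0},
  {"x":10,"y":0,"z":0,"rx":0,"ry":0,"rz":0},
  {"x":14,"y":0,"z":0,"rx":0,"ry":0,"rz":0},
  {"x":18,"y":0,"z":0,"rx":0,"ry":0,"rz":0},
  {"x":22,"y":0,"z":0,"rx":0,"ry":0,"rz":0},
  {"x":26,"y":0,"z":0,"rx":0,"ry":0,"rz":0},
  {"x":32,"y":0,"z":0,"rx":0,"ry":0,"rz":0},
  {"x":38,"y":0,"z":0,"rx":0,"ry":0,"rz":0},
  {"x":44,"y":0,"z":0,"rx":0,"ry":0,"rz":0},
  {"x":50,"y":0,"z":0,"rx":0,"ry":0,"rz":0},
])

```text
time: 24.85
tool_pos: [0.5665, 0.0656, 0.1322]
tool_rot: [3.14, -0.0, 1.448]
contact_force: [0.8, -2.9, 0.8]
opening: 0.0001
grip_force: 1.4
```

>>> arm_command([
  {"x":6,"y":0,"z":0,"rx":0,"ry":0,"rz":0},
  {"x":12,"y":0,"z":0,"rx":0,"ry":0,"rz":0},
  {"x":18,"y":0,"z":0,"rx":0,"ry":0,"rz":0},
  {"x":24,"y":0,"z":0,"rx":0,"ry":0,"rz":0},
  {"x":30,"y":0,"z":0,"rx":0,"ry":0,"rz":0},
  {"x":36,"y":0,"z":0,"rx":0,"ry":0,"rz":0},
  {"x":41,"y":0,"z":0,"rx":0,"ry":0,"rz":0},
  {"x":45,"y":0,"z":0,"rx":0,"ry":0,"rz":0},
  {"x":48,"y":0,"z":0,"rx":0,"ry":0,"rz":0},
  {"x":48,"y":0,"z":0,"rx":0,"ry":0,"rz":0},
])

```text
time: 25.85
tool_pos: [0.5719, 0.1133, 0.1321]
tool_rot: [3.142, -0.001, 1.448]
contact_force: [-0.4, -0.6, -0.4]
opening: 0.0004
grip_force: 0.0
```

>>> arm_command([
  {"x":1,"y":0,"z":0,"rx":0,"ry":0,"rz":0},
  {"x":2,"y":0,"z":0,"rx":0,"ry":0,"rz":0},
  {"x":3,"y":0,"z":0,"rx":0,"ry":0,"rz":0},
  {"x":4,"y":0,"z":0,"rx":0,"ry":0,"rz":0},
  {"x":5,"y":0,"z":0,"rx":0,"ry":0,"rz":0},
])

```text
time: 26.35
tool_pos: [0.5724, 0.1176, 0.1321]
tool_rot: [-3.141, -0.0, 1.448]
contact_force: [-1.5, -1.9, -0.2]
opening: 0.0005
grip_force: 1.3
```

>>> arm_command([
  {"x":1,"y":0,"z":0,"rx":0,"ry":0,"rz":0},
  {"x":2,"y":0,"z":0,"rx":0,"ry":0,"rz":0},
  {"x":3,"y":0,"z":0,"rx":0,"ry":0,"rz":0},
])

```text
time: 26.65
tool_pos: [0.5726, 0.119, 0.1321]
tool_rot: [-3.141, 0.003, 1.449]
contact_force: [-4.3, -13.9, 2.7]
opening: 0.0004
grip_force: 7.1
```

>>> arm_command([
  {"x":1,"y":0,"z":0,"rx":0,"ry":0,"rz":0},
  {"x":2,"y":0,"z":0,"rx":0,"ry":0,"rz":0},
])

```text
time: 26.85
tool_pos: [0.5727, 0.1193, 0.1322]
tool_rot: [-3.141, 0.006, 1.449]
contact_force: [-4.3, -21.9, 4.5]
opening: 0.0001
grip_force: 11.1
```

>>> arm_command([
  {"x":-5,"y":0,"z":0,"rx":0,"ry":0,"rz":0},
  {"x":-20,"y":0,"z":0,"rx":0,"ry":0,"rz":0},
  {"x":-25,"y":0,"z":-25,"rx":0,"ry":0,"rz":0},
  {"x":-30,"y":0,"z":-70,"rx":0,"ry":0,"rz":0},
  {"x":-75,"y":0,"z":-115,"rx":0,"ry":0,"rz":0},
  {"x":-120,"y":0,"z":-140,"rx":0,"ry":0,"rz":0},
  {"x":-165,"y":0,"z":-150,"rx":0,"ry":0,"rz":0},
  {"x":-210,"y":0,"z":-150,"rx":0,"ry":0,"rz":0},
  {"x":-240,"y":0,"z":-150,"rx":0,"ry":0,"rz":0},
  {"x":-240,"y":0,"z":-150,"rx":0,"ry":0,"rz":0},
  {"x":-240,"y":0,"z":-150,"rx":0,"ry":0,"rz":0},
])

```text
time: 27.95
tool_pos: [0.5438, -0.1164, 0.2823]
tool_rot: [3.14, -0.001, 1.446]
contact_force: [0.3, 0.4, -0.4]
opening: 0.0006
grip_force: 0.0
```

```bash
python3 - <<'E'
from h import *
F=np.array([.562,.1905,0]);Rf=R.from_euler('z',-.122)
c=[]
for n in('side','top','side','top'):
    p=shot(n)
    for r in mark_of(p,'slide_top')[:1]:print(n,Rf.inv().apply(np.array(r['point'])-F))
    for r in mark_of(p,'sole')[:3]:print(' sole',Rf.inv().apply(np.array(r['point'])-F))
    if len(c)<2:
        u=proj(p,[.56,.16,.05])[0].astype(int);c.append(cv2.resize(p['pixels'][u[1]-55:u[1]+55,u[0]-55:u[0]+55],(400,400),interpolation=cv2.INTER_CUBIC))
cv2.imwrite('pics/end.png',np.hstack(c));print(observe()['tool_pos'],observe()['time'])
E
```

```text
side [ 0.01763517 -0.04851444  0.0911    ]
 sole [-0.12180542 -0.47001696  0.0318    ]
 sole [ 0.07280032 -0.39326342  0.0342    ]
 sole [ 0.00030804 -0.00086897  0.011     ]
top [ 0.02152862 -0.04904456  0.0906    ]
 sole [-0.1146365  -0.47014547  0.0353    ]
 sole [0.00023692 0.00053279 0.0165    ]
side [ 0.0192168 -0.0458018  0.0891   ]
 sole [ 0.07228159 -0.39231953  0.0353    ]
 sole [-0.11872847 -0.46963969  0.0286    ]
 sole [-0.00010875 -0.00404329  0.0131    ]
top [ 0.01475672 -0.04886736  0.0899    ]
 sole [ 0.00170601 -0.0024103   0.0158    ]
 sole [-0.11953659 -0.47044402  0.0333    ]
[ 0.54392865 -0.11541214  0.28220389] 28.55
```

View pics/end.png

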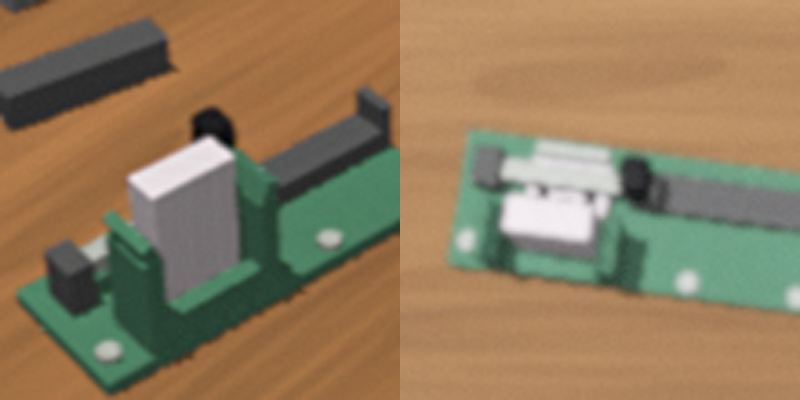

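The picture shows the bar (right crop, 500–640,170) across the foot with its tip at the left stop block (490,168). The plate stands square in the nest, and the grip measures y ≈ -48 mm, so the slide is at its end stop.

```bash
python3 -c "
from cell import *
print(hand_in())"
```

```text
the job is handed in; nothing more can be done
None
```

The plate was stood on its foot on the bench and let go, then regripped and lowered gently into the nest, and the slide is locked at its end stop; handed in at about 29 s of the 67 s allowed, no result reported back.

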